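# Sweep undersize bungs onto the sprung trap of the scrap box

### The arm

A 6-joint arm with a two-finger parallel gripper is mounted at the origin on a cart in front of the work surface, level with it; the furniture and walls round the work are solid. World frame = base frame: x ahead of the robot, y to its left, z up, the work surface at z = 0. Lengths are in mm, angles in rad, forces in N, time in s.
With the tool pointing down it reaches from about 150 to 775 mm from the base axis. Payload 6.1 kg.
Tool frame: the origin (TCP) lies midway between the tips of the shut fingers; the grasp point (between the pads) lies env.hold_point_z behind it (env.hold_point_z is the distance from the TCP to the grasp point, in mm); z points along the fingers, y is the line along which they close (so a half turn about z gives the same grasp; the last joint's range is limited). The gripper opens to 85 mm and grips with 20 to 120 N. Pads are 22 mm wide; open, the fingers measure 114 mm over their backs; the gripper's body (76 mm by 85 mm) begins 54 mm behind the grasp point. The pads swing forward as they close: fully open they stand 13 mm farther back than shut.
Start: joints at [-1.227, 0.126, -0.04, 1.405, 0, 1.571], TCP at [176.953, -494.263, 231.295] pointing down, gripper open.
Joint ranges: [-2.72, 2.72], [-0.95, 1.95], [-1.27, 1.35], [-1.78, 2.02], [-1.46, 1.47], [-3.14, 3.14]. Speed limits (rad/s): [2.39, 2.39, 3.01, 3.14, 3.14, 3.14].

### API

Orientations are given as a unit quaternion [w, x, y, z].
In Python, from bench import get_state, read_camera, camera_params, workorder, env gives the robot as it stands.
- The arm moves only by the tool step_arm, never from a script. Its argument "motion" is a list of rows, each an object of numbers: "hand": the gripper's target within -1 to 1 (shut at 1, half-way at 0, fully open at -1); "x", "y", "z": the shift along the tool's x, y, z in units of 600 mm (1.0 is 600 mm); "rx", "ry", "rz": the turn, a rotation vector about the tool's x, y, z in units of 45 degrees (1.0 is 45 degrees). In form: [{"hand": .., "x": .., "y": .., "z": .., "rx": .., "ry": .., "rz": ..}, ...]. A call has 1 to 8 rows; each row is the pose to reach, as a shift and turn from the pose commanded when the call began, along the tool's axes at that moment; what a row does not reach only later rows make up. A row lasts 1/10 s, in which the tool goes at most 50 mm and 8.59 degrees, less where a joint would pass 70% of its speed; a pose out of reach is approached as far as the arm can. A call with a number of a shift or a turn outside -1 to 1 is refused whole. A call with a gripper value outside its range is refused whole. The fingers move at their own pace and stop on an object; the grip force is fixed at half the most. Time passes only in rows, so rows that repeat a pose let the fingers close. It gives the time, the measured TCP pose, the force, the opening and the grip force at its end, in the units of the state.
- get_state(): the state, without advancing time (a new reading comes with each control period).
- read_camera(name): name is "side" or "top"; returns (picture, depth): 420x560x3 uint8, red, green, blue; 420x560 float32, mm along the optical axis (not along the pixel's ray), 0 where there is no reading.
- camera_params(name): a dict with "mtx" (3x3 intrinsics, pixels), "k1" (the pictures are not rectified: a ray, as slopes to the right and down, at radius r is drawn at 1 + k1 r^2 times it, then the intrinsics apply), "cam_to_world" (4x4, takes a point from camera to world coordinates). Camera axes: x right, y down, z forward; pixel columns grow to the right and rows downward; lengths in mm; the calibration is good to about 2 mm. A picture is of the moment at which its call begins. camera_params takes no time and is no camera call.
- workorder.close_job(): hands the job in; it is judged then, once.
The state is a dict: "time": time; "q": joint angles; "dq": joint speeds; "joint_efforts": joint torques, N m; "position": TCP position; "tcp_rot": TCP orientation; "force": force on the tool from outside, world axes, zero at the start; "moment": the same for the moment, N m; "gripper_width": finger opening in mm; "gripper_force": force on a finger pad.
Only numpy, scipy, OpenCV 4.12 (cv2) and the standard library are available. Lean on these libraries where they do the work, as an engineer would, in place of code of your own. Each camera call takes 0.05 s, during which the arm holds its last target. There are 200 camera calls.

### The job

Scrap the two undersize bungs (the small ones, about 34 mm across): sweep or carry them along the sorting tray onto the sprung steel flap at its end, press the flap down and hold it open until they have dropped through into the scrap box beneath, then let it spring shut. The four larger bungs are good: leave them standing where they are, and leave the pencil lying on the tray.

Things in the scene. Friction and masses are not known exactly. Their poses are not given: they have to be found in the camera images.
- sorting_box: Plywood sorting tray on a closed hollow scrap box, fixed to the bench, 230 (x) x 400 (y) mm outside. Origin: centre of the underside, on the bench; z up; x = depth, away from the robot at zero turn; y = long side. Tray floor (10 mm board) 125 mm up; rim 8 mm high, its inside at x = +-105, y = +-192 mm. Box floor 10 mm above the bench. The drawer front on -x does not open.
- flap (a joint): Hinge of the steel trap flap, rad: 0 = shut, flush with the tray floor; grows as it is pressed down into the box, stop at 1.1. A spring shuts it (0.15 N m at 0, 0.31 N m at 1.1, less 0.04 for its weight: 4 to 10 N at 30 mm from the hinge); bungs standing on it do not open it. From about 0.9 rad a bung on it slides off the free edge into the box.
- flap_hinge (a point): Middle of the hinge line, fixed, at x = 0, y = -186, z = 125 mm of the box's frame; the hinge runs along the box's x. The flap spans x = -81 to +81 mm and runs 80 mm in the box's +y from the hinge; its free edge, at y = -106 mm, is the one that drops.
- flap_mid (a point): Middle of the flap's upper face (moves with it); shut, at x = 0, y = -146, z = 125 mm of the box's frame. Fingertips some 25 mm across pressed straight down here open the flap to about 1 rad when they are 45 mm below the tray floor; put to one side along x they leave the rest of the flap free for a bung.
- small_bung_a: Undersize tapered wooden bung (a reject), round, 33 mm across and 30 mm tall, about 30 g, standing on the tray among the large ones. Origin: centre of its underside; z = its axis, up. To a pusher it is a plain upright cylinder.
- small_bung_b: Undersize tapered wooden bung (a reject), 35 mm across and 35 mm tall, else like small_bung_a.
- large_bung_a: Good tapered wooden bung, 45 mm across and 40 mm tall, about 30 g, standing on the tray. Origin: centre of its underside; z = its axis.
- large_bung_b: Good bung, 43 mm across and 45 mm tall, else like large_bung_a.
- large_bung_c: Good bung, 45 mm across and 40 mm tall, else like large_bung_a.
- large_bung_d: Good bung, 43 mm across and 45 mm tall, else like large_bung_a.
- pencil: Pencil, 167 x 14 x 8 mm, lying across the tray near its +y end, along the rim. Origin: centre of its underside.
Things that resemble listed ones, but are neither listed nor needed, are in the scene too. What is shaped like the small_bung_a but green is not meant. What is shaped like the small_bung_b but red is not meant.

How it is judged (in metres and radians):
At the end, for the whole second after the job is handed in: Both small bungs lie at rest inside the scrap box under the tray floor, the flap is shut (within 0.06 rad), each of the four large bungs stands upright (within 0.2 rad) within 30 mm of where it started, and the pencil is within 40 mm of where it started (z of small_bung_a in the frame of sorting_box between 0 and 0.09 m and x of small_bung_a in the frame of sorting_box between -0.11 and 0.11 m and y of small_bung_a in the frame of sorting_box between -0.195 and 0.195 m and linear speed of each of small_bung_a, small_bung_b below 0.03 m/s and z of small_bung_b in the frame of sorting_box between 0 and 0.09 m and x of small_bung_b in the frame of sorting_box between -0.11 and 0.11 m and y of small_bung_b in the frame of sorting_box between -0.195 and 0.195 m and value of joint flap below 0.06 rad and distance of each of large_bung_a, large_bung_b, large_bung_c, large_bung_d from where it was at the start of the episode below 0.03 m and angle between each of large_bung_a, large_bung_b, large_bung_c, large_bung_d's own z axis and vertical below 0.2 rad and distance of pencil from where it was at the start of the episode below 0.04 m); the robot touches nothing.
It fails at once if a large bung falls through the flap or off the tray (z of any of large_bung_a, large_bung_b, large_bung_c, large_bung_d in the frame of sorting_box below 0.1 m).
It also fails if it takes over 61 s, if anything falls off the work surface, if the arm or the gripper's body presses on something with over 40 N, if the wrist force passes 120 N, or if a joint passes its speed limit or range.

## Working session

There is one attempt and no reset: what is moved stays moved. The work goes in short steps, Python scripts to look and compute and a tool call to move; the robot and the scene stay as the last step left them, time stands still between calls to the robot, and variables do not carry over. Pictures are saved under pics/ and viewed, at most 10 in all, crops included, and the job is handed in when it is done.

Besides the shell and the picture viewer there is one more tool, called after "Emit:" by a JSON object that holds its "method" and its "body", one argument or row to a line. step_arm: Moves the arm, as the interface text tells. Shifts and turns lie within -1 to 1; 1 stands for 600 mm of shift or 45 degrees of turn. Its arguments: {"type":"object","properties":{"motion":{"type":"array","items":{"type":"object","properties":{"hand":{"type":"number"},"x":{"type":"number"},"y":{"type":"number"},"z":{"type":"number"},"rx":{"type":"number"},"ry":{"type":"number"},"rz":{"type":"number"}}}}},"required":["motion"]}

```bash
mkdir -p pics; cat > h.py <<'E'
import numpy as np, cv2
from bench import *
def snap(n,f):
    p,d=read_camera(n); cv2.imwrite(f,p[:,:,::-1]); np.savez(''+n+'.npz',p=p,d=d); return p,d
def rays(n,uv):
    c=camera_params(n);K=np.array(c['mtx']);uv=np.atleast_2d(np.array(uv,float))
    s=np.c_[(uv[:,0]-K[0,2])/K[0,0],(uv[:,1]-K[1,2])/K[1,1]];o=s.copy()
    for _ in range(20): o=s/(1+c['k1']*(o**2).sum(1,keepdims=True))
    return np.c_[o,np.ones(len(o))],np.array(c['cam_to_world'])
def plane(n,uv,z):
    r,T=rays(n,uv);d=r@T[:3,:3].T;o=T[:3,3];return o+d*((z-o[2])/d[:,2])[:,None]
def cloud(n,d):
    v,u=np.mgrid[:d.shape[0],:d.shape[1]];r,T=rays(n,np.c_[u.ravel(),v.ravel()])
    return ((r*d.reshape(-1,1))@T[:3,:3].T+T[:3,3]).reshape(d.shape+(3,))
E
python3 - <<'E'
from h import *
a,_=snap('top','pics/top.png');b,_=snap('side','pics/side.png')
s=get_state();print(s['time'],s['position'],s['tcp_rot'],s['gripper_width'],env.hold_point_z)
for n in('top','side'):print(camera_params(n))
E
```

```text
0.1 [ 176.82015553 -493.94837484  230.59122293] [-7.21892363e-04  9.85266718e-01  1.71023271e-01 -1.19670048e-04] 85.0707293838897 18.700000000000003
{'mtx': array([[473.23354567,   0.        , 285.27178809],
       [  0.        , 473.23354567, 211.69894245],
       [  0.        ,   0.        ,   1.        ]]), 'k1': -0.060026671094110425, 'cam_to_world': array([[-2.24669868e-02, -9.87201079e-01,  1.57890041e-01,
         3.92939890e+02],
       [-9.99509703e-01,  2.56247582e-02,  1.79923801e-02,
         2.08884777e+02],
       [-2.18079912e-02, -1.57408393e-01, -9.87292768e-01,
         1.06024167e+03],
       [ 0.00000000e+00,  0.00000000e+00,  0.00000000e+00,
         1.00000000e+00]])}
{'mtx': array([[398.10289385,   0.        , 283.77737117],
       [  0.        , 398.10289385, 209.47171924],
       [  0.        ,   0.        ,   1.        ]]), 'k1': -0.10199331473824803, 'cam_to_world': array([[-9.93915174e-01, -4.50957102e-02,  1.00493801e-01,
         4.53792862e+02],
       [-1.07762924e-01,  5.86946292e-01, -8.02422085e-01,
         9.09148420e+02],
       [-2.27986702e-02, -8.08368992e-01, -5.88234471e-01,
         6.20008116e+02],
       [ 0.00000000e+00,  0.00000000e+00,  0.00000000e+00,
         1.00000000e+00]])}
```

View pics/top.png

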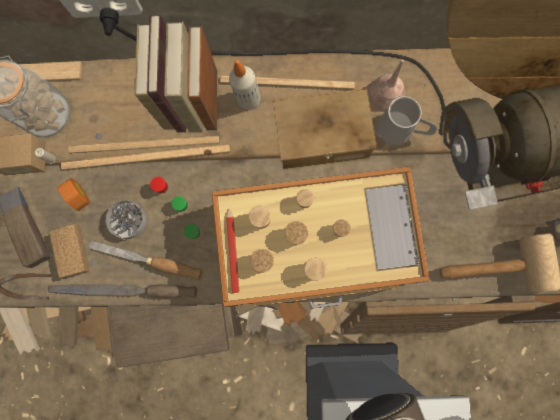

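View pics/side.png

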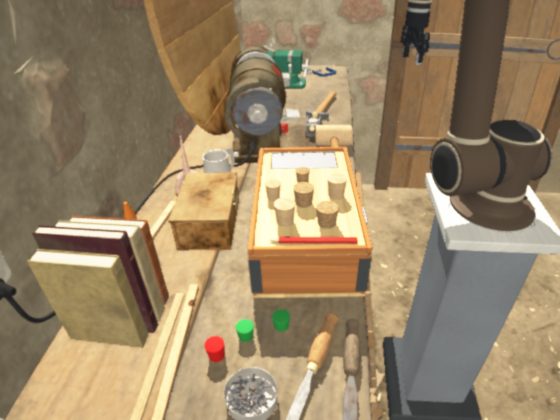

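The top view shows the tray with its flap at the right (384–405, 185–270), a red pencil at the left, and six bungs. The likely small ones are at (305,198) and (342,228). Next I measure the tray frame and the bung tops.

```bash
python3 - <<'E'
from h import *
f=np.load('top.npz');p,d=f['p'],f['d'];P=cloud('top',d);Z=P[...,2]
m=np.zeros(d.shape,np.uint8);m[165:310,205:435]=1
print('z tray med',np.median(Z[200:290,240:360]),'flap',np.median(Z[190:260,378:400]))
# outline of box: rim z ~133
box=((Z>118)&(m>0)).astype(np.uint8)
box=cv2.morphologyEx(box,cv2.MORPH_OPEN,np.ones((5,5)))
c=max(cv2.findContours(box,0,2)[0],key=cv2.contourArea)[:,0]
W=plane('top',c,133)
r=cv2.minAreaRect(W[:,:2].astype(np.float32));print('box',r,cv2.boxPoints(r).round(1).tolist())
# bungs
b=((Z>148)&(m>0)).astype(np.uint8)
n,l,st,ce=cv2.connectedComponentsWithStats(b)
for i in range(1,n):
    if st[i,4]<30: continue
    q=P[l==i];z=np.percentile(q[:,2],80);t=(l==i)&(Z>z-6)
    cc=max(cv2.findContours(t.astype(np.uint8),0,1)[0],key=cv2.contourArea)[:,0]
    (x,y),rad=cv2.minEnclosingCircle(plane('top',cc,z)[:,:2].astype(np.float32))
    print(ce[i].round(),'z',z.round(1),'xy',round(x,1),round(y,1),'dia',round(2*rad,1),'mean',P[t].mean(0).round(1), 'areadia',(2*np.sqrt(t.sum()/np.pi)*np.median(d[t])/473).round(1))
# surroundings height
pr=P[100:330:10,200:560:1]
q=P.reshape(-1,3);s=(abs(q[:,0]-400)<250)&(q[:,1]<350)&(q[:,2]>160)
for y0 in range(-350,350,50):
  print(y0,[int(max(q[(q[:,1]>=y0)&(q[:,1]<y0+50)&(q[:,0]>=x0)&(q[:,0]<x0+50),2],default=0)) for x0 in range(200,700,50)])
E
python3 -c "
import cv2;a=cv2.imread('pics/top.png')[160:310,205:435];cv2.imwrite('pics/crop.png',cv2.resize(a,None,fx=3.4,fy=3.4,interpolation=2))"
```

```text
z tray med 124.57947641421259 flap 124.17307483149989
box ((493.37957763671875, 161.69456481933594), (230.28042602539062, 402.6134338378906), 5.732413291931152) [[358.70001220703125, 350.5], [398.8999938964844, -50.099998474121094], [628.0999755859375, -27.100000381469727], [587.7999877929688, 373.5]]
[305. 198.] z 160.0 xy 563.8 187.5 dia 34.9 mean [563.3 187.3 162.3] areadia 34.7
[260. 216.] z 170.3 xy 528.5 274.5 dia 42.3 mean [526.7 273.5 183. ] areadia 42.1
[342. 227.] z 155.4 xy 504.9 116.9 dia 34.9 mean [503.  118.7 165.7] areadia 33.3
[296. 232.] z 165.4 xy 495.7 205.4 dia 44.4 mean [495.5 205.4 168.2] areadia 44.3
[262. 260.] z 165.5 xy 444.5 272.2 dia 44.4 mean [444.2 271.8 170.2] areadia 44.7
[315. 269.] z 170.5 xy 426.2 171.5 dia 42.4 mean [425.8 171.7 175.8] areadia 42.7
-350 [-608, -273, -140, 71, 73, 72, 5, 84, 97, 0]
-300 [-601, -273, -139, 61, 66, 65, 4, 250, 279, 282]
-250 [-590, -278, -139, 4, 43, 6, 4, 252, 284, 286]
-200 [-612, -280, -140, 4, 37, 4, 187, 188, 283, 284]
-150 [-601, -283, -141, 5, 35, 4, 188, 247, 286, 286]
-100 [-586, -273, -141, 7, 4, 4, 4, 5, 207, 282]
-50 [-579, -269, -141, 135, 136, 135, 136, 135, 134, 3]
0 [-597, -283, -139, 136, 136, 129, 128, 129, 136, 93]
50 [-885, -886, -686, 135, 129, 128, 129, 128, 135, 95]
100 [-874, -655, -653, 136, 129, 159, 158, 129, 136, 100]
150 [-874, -658, 56, 136, 174, 168, 166, 162, 135, 95]
200 [-891, -685, -680, 1060, 129, 168, 168, 162, 135, 95]
250 [-882, -693, -669, 137, 168, 167, 173, 166, 4, 4]
300 [-881, -879, -670, 136, 137, 136, 136, 135, 4, 4]
```

View pics/crop.png

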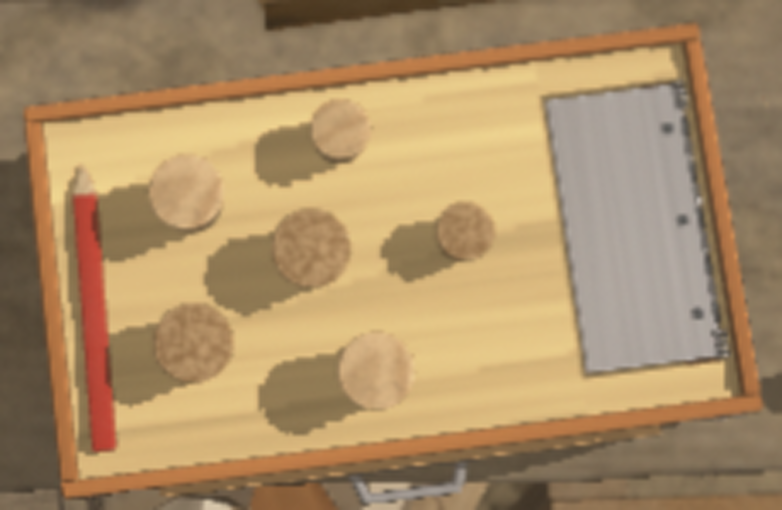

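Bungs a at (505,117) and b at (564,188) are the small ones. The box is turned 5.7° and centred at (493,162). I'll grip along the box's y.

```bash
cat >> h.py <<'E'
from scipy.spatial.transform import Rotation as R
A=np.deg2rad(5.73);EX=np.array([np.cos(A),np.sin(A)]);EY=np.array([-EX[1],EX[0]]);C=np.array([493.4,161.7])
def b2w(x,y):return C+x*EX+y*EY
def go(x,y,z):
    s=get_state();w,a,b,c=s['tcp_rot'];r=R.from_quat([a,b,c,w])
    d=r.inv().apply(np.array([x,y,z])-s['position'])/600
    t=R.from_matrix(np.c_[np.r_[EX,0],np.r_[-EY,0],[0,0,-1]])
    print('xyz',d.round(4),'rot',((r.inv()*t).as_rotvec(degrees=True)/45).round(4),s['position'].round(1),s['time'],s['gripper_width'].round(1),np.round(s['force'],1))
E
python3 -c "
from h import *
go(504.9,116.9,220);print(b2w(-25,-140),b2w(-60,-140),b2w(50,-146))"
```

```text
Traceback (most recent call last):
  File "h.py", line 22, in go
    print('xyz',d.round(4),'rot',((r.inv()*t).as_rotvec(degrees=True)/45).round(4),s['position'].round(1),s['time'],s['gripper_width'].round(1),np.round(s['force'],1))
                                                                                                                    ^^^^^^^^^^^^^^^^^^^^^^^^
AttributeError: 'float' object has no attribute 'round'
```

```bash
sed -i "s/s\['gripper_width'\].round(1)/round(s['gripper_width'],1)/" h.py
python3 -c "
from h import *
go(504.9,116.9,220);print(b2w(-25,-140),b2w(-60,-140),b2w(50,-146))"
```

```text
xyz [ 0.8579 -0.7742  0.0188] rot [-1.900e-03  2.000e-04  3.103e-01] [ 176.8 -493.9  230.6] 0.1 85.1 [-0.2  1.4  0.6]
[482.50261869  19.90350117] [447.67749865  16.40907506] [557.72692041  21.42153654]
```

Emit:
{"method": "step_arm", "body": {
  "motion": [
    {"x": 0.858,"y": -0.774,"z": 0.018,"rz": 0.31,"hand": -0.6},
    {"x": 0.858,"y": -0.774,"z": 0.018,"rz": 0.31,"hand": -0.6},
    {"x": 0.858,"y": -0.774,"z": 0.018,"rz": 0.31,"hand": -0.6},
    {"x": 0.858,"y": -0.774,"z": 0.018,"rz": 0.31,"hand": -0.6},
    {"x": 0.858,"y": -0.774,"z": 0.018,"rz": 0.31,"hand": -0.6},
    {"x": 0.858,"y": -0.774,"z": 0.018,"rz": 0.31,"hand": -0.6},
    {"x": 0.858,"y": -0.774,"z": 0.018,"rz": 0.31,"hand": -0.6},
    {"x": 0.858,"y": -0.774,"z": 0.018,"rz": 0.31,"hand": -0.6}
  ]
}}

```text
invalid input
```

```bash
python3 -c "
from h import *
go(504.9,116.9,200)"
```

```text
xyz [ 0.8579 -0.7742  0.0521] rot [-1.900e-03  2.000e-04  3.103e-01] [ 176.8 -493.9  230.6] 0.1 85.1 [-0.2  1.4  0.6]
```

Emit:
{"method": "step_arm", "body": {
  "motion": [
    {"hand": -0.6,"x": 0.858,"y": -0.774,"z": 0.018,"rx": 0,"ry": 0,"rz": 0.31},
    {"hand": -0.6,"x": 0.858,"y": -0.774,"z": 0.018,"rx": 0,"ry": 0,"rz": 0.31},
    {"hand": -0.6,"x": 0.858,"y": -0.774,"z": 0.018,"rx": 0,"ry": 0,"rz": 0.31},
    {"hand": -0.6,"x": 0.858,"y": -0.774,"z": 0.018,"rx": 0,"ry": 0,"rz": 0.31},
    {"hand": -0.6,"x": 0.858,"y": -0.774,"z": 0.018,"rx": 0,"ry": 0,"rz": 0.31},
    {"hand": -0.6,"x": 0.858,"y": -0.774,"z": 0.018,"rx": 0,"ry": 0,"rz": 0.31},
    {"hand": -0.6,"x": 0.858,"y": -0.774,"z": 0.018,"rx": 0,"ry": 0,"rz": 0.31},
    {"hand": -0.6,"x": 0.858,"y": -0.774,"z": 0.018,"rx": 0,"ry": 0,"rz": 0.31}
  ]
}}

```text
time: 0.9
position: [366.0, -141.1, 225.0]
tcp_rot: [0.0, 0.999, 0.05, 0.0]
force: [0.5, -0.9, 0.2]
gripper_width: 68.2
gripper_force: 0.0
```

```bash
python3 -c "
from h import *
go(504.9,116.9,200)"
```

```text
xyz [ 0.2733 -0.4047  0.0416] rot [ 0.0001 -0.0002 -0.0001] [ 366.  -141.1  225. ] 0.9 68.2 [ 0.5 -0.9  0.2]
```

Emit:
{"method": "step_arm", "body": {
  "motion": [
    {"hand": -0.6,"x": 0.272,"y": -0.404,"z": 0.04,"rx": 0,"ry": 0,"rz": 0},
    {"hand": -0.6,"x": 0.272,"y": -0.404,"z": 0.04,"rx": 0,"ry": 0,"rz": 0},
    {"hand": -0.6,"x": 0.272,"y": -0.404,"z": 0.04,"rx": 0,"ry": 0,"rz": 0},
    {"hand": -0.6,"x": 0.272,"y": -0.404,"z": 0.04,"rx": 0,"ry": 0,"rz": 0},
    {"hand": -0.6,"x": 0.272,"y": -0.404,"z": 0.04,"rx": 0,"ry": 0,"rz": 0},
    {"hand": -0.6,"x": 0.272,"y": -0.404,"z": 0.04,"rx": 0,"ry": 0,"rz": 0},
    {"hand": -0.6,"x": 0.272,"y": -0.404,"z": 0.04,"rx": 0,"ry": 0,"rz": 0},
    {"hand": -0.6,"x": 0.272,"y": -0.404,"z": 0.04,"rx": 0,"ry": 0,"rz": 0}
  ]
}}

```text
time: 1.7
position: [508.3, 82.8, 200.2]
tcp_rot: [-0.012, 0.997, 0.074, -0.002]
force: [0.6, -0.7, -0.5]
gripper_width: 68.2
gripper_force: 0.0
```

```bash
python3 -c "
from h import *
go(504.9,116.9,128)"
```

```text
xyz [ 0.0031 -0.0541  0.1218] rot [-0.0318  0.0041  0.0611] [508.3  82.8 200.2] 1.7 68.2 [ 0.6 -0.7 -0.5]
```

Emit:
{"method": "step_arm", "body": {
  "motion": [
    {"hand": -0.6,"x": 0,"y": 0,"z": 0,"rx": 0,"ry": 0,"rz": 0},
    {"hand": -0.6,"x": 0,"y": 0,"z": 0,"rx": 0,"ry": 0,"rz": 0},
    {"hand": -0.6,"x": 0,"y": 0,"z": 0,"rx": 0,"ry": 0,"rz": 0}
  ]
}}

```text
time: 2.0
position: [508.1, 81.7, 201.6]
tcp_rot: [-0.013, 0.997, 0.073, -0.001]
force: [-0.6, 0.5, 0.0]
gripper_width: 68.2
gripper_force: 0.0
```

```bash
python3 -c "
from h import *
go(504.9,116.9,128)"
```

```text
xyz [ 0.0032 -0.0556  0.1241] rot [-0.032   0.0006  0.0586] [508.1  81.7 201.6] 2.0 68.2 [-0.6  0.5  0. ]
```

Emit:
{"method": "step_arm", "body": {
  "motion": [
    {"hand": -0.5,"x": 0.003,"y": -0.056,"z": 0,"rx": -0.032,"ry": 0,"rz": 0.058},
    {"hand": -0.5,"x": 0.003,"y": -0.056,"z": 0,"rx": -0.032,"ry": 0,"rz": 0.058},
    {"hand": -0.5,"x": 0.003,"y": -0.056,"z": 0,"rx": -0.032,"ry": 0,"rz": 0.058},
    {"hand": -0.5,"x": 0.003,"y": -0.056,"z": 0,"rx": -0.032,"ry": 0,"rz": 0.058}
  ]
}}

```text
time: 2.4
position: [510.2, 83.8, 202.0]
tcp_rot: [-0.013, 0.997, 0.074, -0.002]
force: [-0.3, -0.3, 0.9]
gripper_width: 64.0
gripper_force: 0.0
```

```bash
python3 -c "
from h import *
go(504.9,116.9,128)"
```

```text
xyz [-0.0002 -0.0528  0.1247] rot [-0.0324  0.003   0.0625] [510.2  83.8 202. ] 2.4 64.0 [-0.3 -0.3  0.9]
```

```bash
python3 -c "
from h import *
s=get_state();print(np.round(s['q'],3),np.round(s['dq'],3),np.round(s['joint_efforts'],1),s['moment'])"
```

```text
[ 0.148  0.113 -0.118  1.341  0.026  3.141] [ 0.     0.001 -0.001  0.    -0.    -0.001] [ -0.  -42.8  35.3   0.    0.1   0. ] [ 0.00260364 -0.0585086   0.02784891]
```

Joint 6 is at its limit, so I'll use the grasp turned by half a turn.

Emit:
{"method": "step_arm", "body": {
  "motion": [
    {"hand": -0.5,"x": 0,"y": 0,"z": 0,"rx": 0,"ry": 0,"rz": -1},
    {"hand": -0.5,"x": 0,"y": 0,"z": 0,"rx": 0,"ry": 0,"rz": -1},
    {"hand": -0.5,"x": 0,"y": 0,"z": 0,"rx": 0,"ry": 0,"rz": -1},
    {"hand": -0.5,"x": 0,"y": 0,"z": 0,"rx": 0,"ry": 0,"rz": -1},
    {"hand": -0.5,"x": 0,"y": 0,"z": 0,"rx": 0,"ry": 0,"rz": -1},
    {"hand": -0.5,"x": 0,"y": 0,"z": 0,"rx": 0,"ry": 0,"rz": -1}
  ]
}}

```text
time: 3.0
position: [510.1, 83.8, 201.9]
tcp_rot: [-0.012, 0.892, 0.452, 0.003]
force: [0.5, -0.4, 0.5]
gripper_width: 64.3
gripper_force: 0.0
```

Emit:
{"method": "step_arm", "body": {
  "motion": [
    {"hand": -0.5,"x": 0,"y": 0,"z": 0,"rx": 0,"ry": 0,"rz": -1},
    {"hand": -0.5,"x": 0,"y": 0,"z": 0,"rx": 0,"ry": 0,"rz": -1},
    {"hand": -0.5,"x": 0,"y": 0,"z": 0,"rx": 0,"ry": 0,"rz": -1},
    {"hand": -0.5,"x": 0,"y": 0,"z": 0,"rx": 0,"ry": 0,"rz": -1},
    {"hand": -0.5,"x": 0,"y": 0,"z": 0,"rx": 0,"ry": 0,"rz": -1},
    {"hand": -0.5,"x": 0,"y": 0,"z": 0,"rx": 0,"ry": 0,"rz": -1}
  ]
}}

```text
time: 3.6
position: [510.1, 83.9, 201.9]
tcp_rot: [-0.01, 0.651, 0.759, 0.008]
force: [-0.3, -0.0, -0.1]
gripper_width: 64.1
gripper_force: 0.0
```

Emit:
{"method": "step_arm", "body": {
  "motion": [
    {"hand": -0.5,"x": 0,"y": 0,"z": 0,"rx": 0,"ry": 0,"rz": -1},
    {"hand": -0.5,"x": 0,"y": 0,"z": 0,"rx": 0,"ry": 0,"rz": -1},
    {"hand": -0.5,"x": 0,"y": 0,"z": 0,"rx": 0,"ry": 0,"rz": -1},
    {"hand": -0.5,"x": 0,"y": 0,"z": 0,"rx": 0,"ry": 0,"rz": -1},
    {"hand": -0.5,"x": 0,"y": 0,"z": 0,"rx": 0,"ry": 0,"rz": -1},
    {"hand": -0.5,"x": 0,"y": 0,"z": 0,"rx": 0,"ry": 0,"rz": -1}
  ]
}}

```text
time: 4.2
position: [510.1, 83.8, 201.9]
tcp_rot: [-0.007, 0.311, 0.95, 0.011]
force: [-0.3, 0.0, 0.7]
gripper_width: 64.0
gripper_force: 0.0
```

```bash
sed -i 's/np.r_\[EX,0\],np.r_\[-EY,0\]/np.r_[-EX,0],np.r_[EY,0]/' h.py; python3 -c "
from h import *
go(504.9,116.9,200)"
```

```text
xyz [0.0395 0.0392 0.0046] rot [ 0.0294 -0.0157 -0.9322] [510.1  83.8 201.9] 4.2 64.0 [-0.3  0.   0.7]
```

Emit:
{"method": "step_arm", "body": {
  "motion": [
    {"hand": -0.5,"x": 0.04,"y": 0.039,"z": 0,"rx": 0.029,"ry": -0.016,"rz": -0.932},
    {"hand": -0.5,"x": 0.04,"y": 0.039,"z": 0,"rx": 0.029,"ry": -0.016,"rz": -0.932},
    {"hand": -0.5,"x": 0.04,"y": 0.039,"z": 0,"rx": 0.029,"ry": -0.016,"rz": -0.932},
    {"hand": -0.5,"x": 0.04,"y": 0.039,"z": 0,"rx": 0.029,"ry": -0.016,"rz": -0.932},
    {"hand": -0.5,"x": 0.04,"y": 0.039,"z": 0,"rx": 0.029,"ry": -0.016,"rz": -0.932},
    {"hand": -0.5,"x": 0.04,"y": 0.039,"z": 0,"rx": 0.029,"ry": -0.016,"rz": -0.932},
    {"hand": -0.5,"x": 0.04,"y": 0.039,"z": 0,"rx": 0.029,"ry": -0.016,"rz": -0.932}
  ]
}}

```text
time: 4.9
position: [504.7, 116.9, 202.8]
tcp_rot: [0.0, -0.046, 0.999, 0.0]
force: [-0.0, -0.2, 0.5]
gripper_width: 63.6
gripper_force: 0.0
```

```bash
python3 -c "
from h import *
go(504.9,116.9,128)"
```

```text
xyz [-2.000e-04 -1.000e-04  1.246e-01] rot [ 0.0004  0.0004 -0.0093] [504.7 116.9 202.8] 4.9 63.6 [-0.  -0.2  0.5]
```

Aligned. Now down, then grip.

Emit:
{"method": "step_arm", "body": {
  "motion": [
    {"hand": -0.5,"x": 0,"y": 0,"z": 0.06,"rx": 0,"ry": 0,"rz": -0.009},
    {"hand": -0.5,"x": 0,"y": 0,"z": 0.1,"rx": 0,"ry": 0,"rz": -0.009},
    {"hand": -0.5,"x": 0,"y": 0,"z": 0.124,"rx": 0,"ry": 0,"rz": -0.009},
    {"hand": -0.5,"x": 0,"y": 0,"z": 0.124,"rx": 0,"ry": 0,"rz": -0.009},
    {"hand": 0.5,"x": 0,"y": 0,"z": 0.124,"rx": 0,"ry": 0,"rz": -0.009},
    {"hand": 0.5,"x": 0,"y": 0,"z": 0.124,"rx": 0,"ry": 0,"rz": -0.009},
    {"hand": 0.5,"x": 0,"y": 0,"z": 0.124,"rx": 0,"ry": 0,"rz": -0.009},
    {"hand": 0.5,"x": 0,"y": 0,"z": 0.124,"rx": 0,"ry": 0,"rz": -0.009}
  ]
}}

```text
time: 5.7
position: [505.7, 117.1, 129.9]
tcp_rot: [0.002, -0.051, 0.999, 0.0]
force: [-0.9, -0.1, 6.4]
gripper_width: 31.5
gripper_force: 59.7
```

```bash
python3 -c "
from h import *
print(b2w(-58,-138));go(*b2w(-58,-138),128)"
```

```text
[449.46782401  18.59876341]
xyz [ 0.1101 -0.1537  0.0028] rot [0.0006 0.0041 0.0033] [505.7 117.1 129.9] 5.7 31.5 [-0.9 -0.1  6.4]
```

Emit:
{"method": "step_arm", "body": {
  "motion": [
    {"hand": 0.5,"x": 0,"y": 0,"z": -0.05,"rx": 0,"ry": 0,"rz": 0},
    {"hand": 0.5,"x": 0.055,"y": -0.077,"z": -0.05,"rx": 0,"ry": 0,"rz": 0},
    {"hand": 0.5,"x": 0.11,"y": -0.154,"z": -0.05,"rx": 0,"ry": 0,"rz": 0},
    {"hand": 0.5,"x": 0.11,"y": -0.154,"z": -0.05,"rx": 0,"ry": 0,"rz": 0},
    {"hand": 0.5,"x": 0.11,"y": -0.154,"z": -0.05,"rx": 0,"ry": 0,"rz": 0},
    {"hand": 0.5,"x": 0.11,"y": -0.154,"z": -0.02,"rx": 0,"ry": 0,"rz": 0},
    {"hand": 0.5,"x": 0.11,"y": -0.154,"z": 0,"rx": 0,"ry": 0,"rz": 0},
    {"hand": 0.5,"x": 0.11,"y": -0.154,"z": 0,"rx": 0,"ry": 0,"rz": 0}
  ]
}}

```text
time: 6.5
position: [448.7, 18.9, 127.2]
tcp_rot: [-0.0, -0.052, 0.999, 0.0]
force: [-0.2, 0.5, 3.5]
gripper_width: 31.7
gripper_force: 59.7
```

Emit:
{"method": "step_arm", "body": {
  "motion": [
    {"hand": -0.1,"x": 0,"y": 0,"z": 0,"rx": 0,"ry": 0,"rz": 0},
    {"hand": -0.1,"x": 0,"y": 0,"z": 0,"rx": 0,"ry": 0,"rz": 0},
    {"hand": -0.1,"x": 0,"y": 0,"z": 0,"rx": 0,"ry": 0,"rz": 0},
    {"hand": -0.1,"x": 0,"y": 0,"z": -0.06,"rx": 0,"ry": 0,"rz": 0},
    {"hand": -0.5,"x": 0,"y": 0,"z": -0.12,"rx": 0,"ry": 0,"rz": 0},
    {"hand": -0.5,"x": 0,"y": 0,"z": -0.12,"rx": 0,"ry": 0,"rz": 0}
  ]
}}

```text
time: 7.1
position: [450.9, 18.3, 205.2]
tcp_rot: [0.004, -0.051, 0.999, 0.0]
force: [0.8, -0.9, -0.3]
gripper_width: 64.1
gripper_force: 0.0
```

```bash
python3 -c "
from h import *
go(563.8,187.5,200)"
```

```text
xyz [-0.2161  0.2611  0.0103] rot [-0.0003  0.0101  0.0037] [450.9  18.3 205.2] 7.1 64.1 [ 0.8 -0.9 -0.3]
```

Emit:
{"method": "step_arm", "body": {
  "motion": [
    {"hand": -0.5,"x": -0.216,"y": 0.261,"z": 0,"rx": 0,"ry": 0,"rz": 0},
    {"hand": -0.5,"x": -0.216,"y": 0.261,"z": 0,"rx": 0,"ry": 0,"rz": 0},
    {"hand": -0.5,"x": -0.216,"y": 0.261,"z": 0,"rx": 0,"ry": 0,"rz": 0},
    {"hand": -0.5,"x": -0.216,"y": 0.261,"z": 0,"rx": 0,"ry": 0,"rz": 0},
    {"hand": -0.5,"x": -0.216,"y": 0.261,"z": 0,"rx": 0,"ry": 0,"rz": 0},
    {"hand": -0.5,"x": -0.216,"y": 0.261,"z": 0,"rx": 0,"ry": 0,"rz": 0},
    {"hand": -0.5,"x": -0.216,"y": 0.261,"z": 0,"rx": 0,"ry": 0,"rz": 0},
    {"hand": -0.5,"x": -0.216,"y": 0.261,"z": 0,"rx": 0,"ry": 0,"rz": 0}
  ]
}}

```text
time: 7.9
position: [560.9, 186.2, 200.8]
tcp_rot: [0.0, -0.051, 0.999, 0.0]
force: [0.2, -0.7, -0.1]
gripper_width: 63.7
gripper_force: 0.0
```

```bash
python3 -c "
from h import *
snap('side','pics/s2.png')
go(563.8,187.5,130)"
```

```text
xyz [-0.0048  0.0017  0.1183] rot [0.0003 0.0012 0.002 ] [561.  186.2 201. ] 7.95 63.7 [ 0.2 -0.5  0.1]
```

View pics/s2.png

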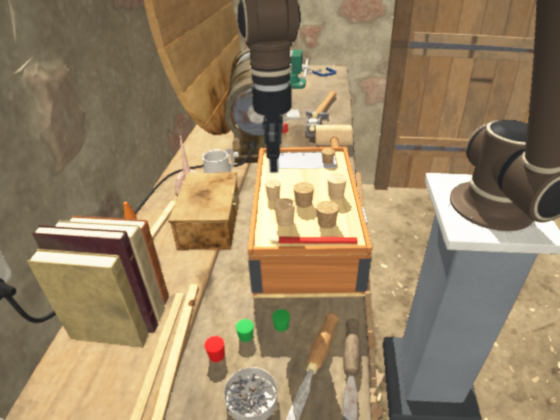

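Bung a stands on the flap at (328,157), and the gripper is above bung b at (273,185).

Emit:
{"method": "step_arm", "body": {
  "motion": [
    {"hand": -0.5,"x": -0.005,"y": 0.002,"z": 0.03,"rx": 0,"ry": 0,"rz": 0},
    {"hand": -0.5,"x": -0.005,"y": 0.002,"z": 0.08,"rx": 0,"ry": 0,"rz": 0},
    {"hand": -0.5,"x": -0.005,"y": 0.002,"z": 0.117,"rx": 0,"ry": 0,"rz": 0},
    {"hand": -0.5,"x": -0.005,"y": 0.002,"z": 0.117,"rx": 0,"ry": 0,"rz": 0},
    {"hand": 0.5,"x": -0.005,"y": 0.002,"z": 0.117,"rx": 0,"ry": 0,"rz": 0},
    {"hand": 0.5,"x": -0.005,"y": 0.002,"z": 0.117,"rx": 0,"ry": 0,"rz": 0},
    {"hand": 0.5,"x": -0.005,"y": 0.002,"z": 0.117,"rx": 0,"ry": 0,"rz": 0},
    {"hand": 0.5,"x": -0.005,"y": 0.002,"z": 0.117,"rx": 0,"ry": 0,"rz": 0}
  ]
}}

```text
time: 8.75
position: [565.4, 188.9, 132.5]
tcp_rot: [0.002, -0.051, 0.999, 0.0]
force: [-1.2, -1.1, 5.8]
gripper_width: 33.4
gripper_force: 59.8
```

```bash
python3 -c "
from h import *
print(b2w(-14,-138));go(*b2w(-14,-138),130)"
```

```text
[493.24797493  22.99175623]
xyz [ 0.1479 -0.2627  0.0034] rot [0.0009 0.005  0.0034] [565.4 188.9 132.5] 8.75 33.4 [-1.2 -1.1  5.8]
```

Emit:
{"method": "step_arm", "body": {
  "motion": [
    {"hand": 0.5,"x": 0,"y": 0,"z": -0.05,"rx": 0,"ry": 0,"rz": 0},
    {"hand": 0.5,"x": 0,"y": -0.08,"z": -0.06,"rx": 0,"ry": 0,"rz": 0},
    {"hand": 0.5,"x": 0.06,"y": -0.13,"z": -0.06,"rx": 0,"ry": 0,"rz": 0},
    {"hand": 0.5,"x": 0.11,"y": -0.19,"z": -0.06,"rx": 0,"ry": 0,"rz": 0},
    {"hand": 0.5,"x": 0.148,"y": -0.25,"z": -0.06,"rx": 0,"ry": 0,"rz": 0},
    {"hand": 0.5,"x": 0.148,"y": -0.263,"z": -0.06,"rx": 0,"ry": 0,"rz": 0},
    {"hand": 0.5,"x": 0.148,"y": -0.263,"z": -0.06,"rx": 0,"ry": 0,"rz": 0},
    {"hand": 0.5,"x": 0.148,"y": -0.263,"z": -0.06,"rx": 0,"ry": 0,"rz": 0}
  ]
}}

```text
time: 9.55
position: [493.0, 23.1, 166.7]
tcp_rot: [0.001, -0.051, 0.999, 0.0]
force: [0.4, -0.2, -0.6]
gripper_width: 33.2
gripper_force: 59.7
```

```bash
python3 -c "
from h import *
go(*b2w(-14,-138),130)"
```

```text
xyz [-0.0003 -0.0003  0.0611] rot [0.0007 0.0021 0.0036] [493.   23.1 166.7] 9.55 33.2 [ 0.4 -0.2 -0.6]
```

Emit:
{"method": "step_arm", "body": {
  "motion": [
    {"hand": 0.5,"x": 0,"y": 0,"z": 0.03,"rx": 0,"ry": 0,"rz": 0},
    {"hand": 0.5,"x": 0,"y": 0,"z": 0.06,"rx": 0,"ry": 0,"rz": 0},
    {"hand": 0.5,"x": 0,"y": 0,"z": 0.06,"rx": 0,"ry": 0,"rz": 0},
    {"hand": -0.1,"x": 0,"y": 0,"z": 0.06,"rx": 0,"ry": 0,"rz": 0},
    {"hand": -0.1,"x": 0,"y": 0,"z": 0.06,"rx": 0,"ry": 0,"rz": 0},
    {"hand": -0.1,"x": 0,"y": 0,"z": 0.06,"rx": 0,"ry": 0,"rz": 0},
    {"hand": -0.2,"x": 0,"y": 0,"z": 0,"rx": 0,"ry": 0,"rz": 0},
    {"hand": -0.2,"x": 0,"y": 0,"z": -0.04,"rx": 0,"ry": 0,"rz": 0}
  ]
}}

```text
time: 10.35
position: [492.2, 22.7, 191.9]
tcp_rot: [0.0, -0.051, 0.999, 0.0]
force: [0.4, 0.3, -0.8]
gripper_width: 51.0
gripper_force: 0.0
```

```bash
python3 -c "
from h import *
go(*b2w(50,-148),180)"
```

```text
xyz [-0.1084 -0.0167  0.0199] rot [0.0002 0.0011 0.0037] [492.2  22.7 191.9] 10.35 51.0 [ 0.4  0.3 -0.8]
```

Emit:
{"method": "step_arm", "body": {
  "motion": [
    {"hand": -0.2,"x": 0,"y": 0,"z": 0,"rx": 0,"ry": 0,"rz": 0},
    {"hand": -0.2,"x": -0.108,"y": -0.017,"z": 0,"rx": 0,"ry": 0,"rz": 0},
    {"hand": 1,"x": -0.108,"y": -0.017,"z": 0,"rx": 0,"ry": 0,"rz": 0},
    {"hand": 1,"x": -0.108,"y": -0.017,"z": 0,"rx": 0,"ry": 0,"rz": 0},
    {"hand": 1,"x": -0.108,"y": -0.017,"z": 0,"rx": 0,"ry": 0,"rz": 0},
    {"hand": 1,"x": -0.108,"y": -0.017,"z": 0,"rx": 0,"ry": 0,"rz": 0},
    {"hand": 1,"x": -0.108,"y": -0.017,"z": 0,"rx": 0,"ry": 0,"rz": 0}
  ]
}}

```text
time: 11.05
position: [556.9, 19.3, 190.5]
tcp_rot: [0.0, -0.051, 0.999, 0.0]
force: [0.4, -0.6, 0.6]
gripper_width: 0.2
gripper_force: 0.0
```

```bash
python3 -c "
from h import *
snap('side','pics/s3.png')
go(*b2w(50,-148),78)
import cv2
cv2.imwrite('pics/s3c.png',cv2.resize(cv2.imread('pics/s3.png')[130:260,230:390],None,fx=4,fy=4))"
```

```text
xyz [-1.400e-03  1.000e-04  1.876e-01] rot [0.0002 0.001  0.0038] [557.   19.2 190.6] 11.1 0.2 [ 0.8 -0.1 -0.5]
```

View pics/s3c.png

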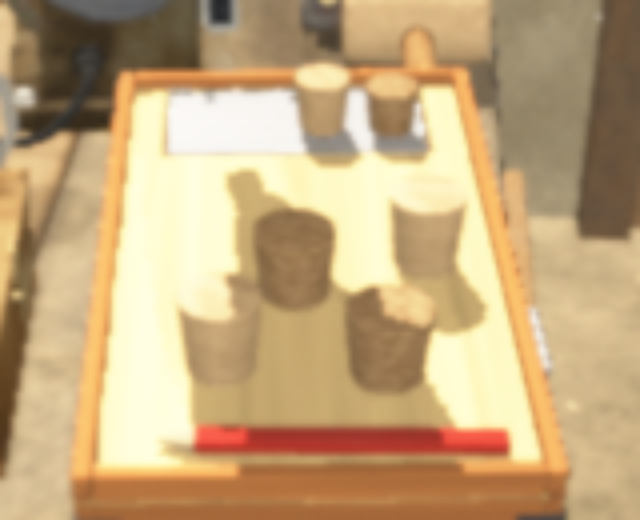

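Both small bungs stand on the flap at crop positions (322,100) and (392,105), and the far side is free for pressing. Now press.

Emit:
{"method": "step_arm", "body": {
  "motion": [
    {"hand": 1,"x": -0.001,"y": 0,"z": 0.06,"rx": 0,"ry": 0,"rz": 0},
    {"hand": 1,"x": -0.001,"y": 0,"z": 0.1,"rx": 0,"ry": 0,"rz": 0},
    {"hand": 1,"x": -0.001,"y": 0,"z": 0.12,"rx": 0,"ry": 0,"rz": 0},
    {"hand": 1,"x": -0.001,"y": 0,"z": 0.14,"rx": 0,"ry": 0,"rz": 0},
    {"hand": 1,"x": -0.001,"y": 0,"z": 0.16,"rx": 0,"ry": 0,"rz": 0},
    {"hand": 1,"x": -0.001,"y": 0,"z": 0.175,"rx": 0,"ry": 0,"rz": 0},
    {"hand": 1,"x": -0.001,"y": 0,"z": 0.185,"rx": 0,"ry": 0,"rz": 0},
    {"hand": 1,"x": -0.001,"y": 0,"z": 0.185,"rx": 0,"ry": 0,"rz": 0}
  ]
}}

```text
time: 11.9
position: [559.1, 20.3, 80.3]
tcp_rot: [0.001, -0.052, 0.999, 0.001]
force: [-0.2, 4.9, 2.8]
gripper_width: 0.1
gripper_force: 3.0
```

Emit:
{"method": "step_arm", "body": {
  "motion": [
    {"hand": 1,"x": 0,"y": 0,"z": 0,"rx": 0,"ry": 0,"rz": 0},
    {"hand": 1,"x": 0,"y": 0,"z": 0,"rx": 0,"ry": 0,"rz": 0},
    {"hand": 1,"x": 0,"y": 0,"z": 0,"rx": 0,"ry": 0,"rz": 0},
    {"hand": 1,"x": 0,"y": 0,"z": 0,"rx": 0,"ry": 0,"rz": 0},
    {"hand": 1,"x": 0,"y": 0,"z": 0,"rx": 0,"ry": 0,"rz": 0},
    {"hand": 1,"x": 0,"y": 0,"z": 0,"rx": 0,"ry": 0,"rz": 0}
  ]
}}

```text
time: 12.5
position: [559.1, 20.5, 80.5]
tcp_rot: [0.001, -0.052, 0.999, 0.001]
force: [0.6, 5.8, 3.7]
gripper_width: -0.0
gripper_force: 3.0
```

```bash
python3 -c "
from h import *
snap('side','pics/s4.png')
go(*b2w(50,-148),78)
import cv2
cv2.imwrite('pics/s4c.png',cv2.resize(cv2.imread('pics/s4.png')[130:260,230:390],None,fx=4,fy=4))"
```

```text
xyz [ 0.0021 -0.0016  0.0042] rot [0.0032 0.0036 0.0047] [559.1  20.5  80.5] 12.55 -0.0 [-0.   5.5  3.1]
```

View pics/s4c.png

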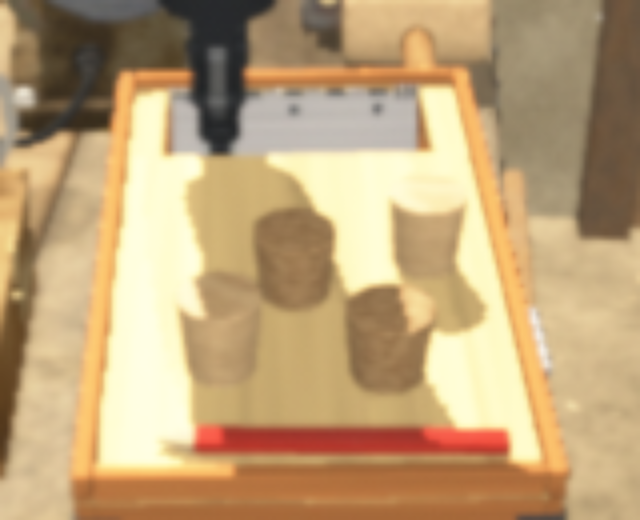

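The flap is open and its visible part is clear. I'll hold slightly deeper for a moment, then lift away.

Emit:
{"method": "step_arm", "body": {
  "motion": [
    {"hand": 1,"x": 0,"y": 0,"z": 0.004,"rx": 0,"ry": 0,"rz": 0},
    {"hand": 1,"x": 0,"y": 0,"z": 0.004,"rx": 0,"ry": 0,"rz": 0},
    {"hand": 1,"x": 0,"y": 0,"z": 0.004,"rx": 0,"ry": 0,"rz": 0},
    {"hand": 1,"x": 0,"y": 0,"z": 0.004,"rx": 0,"ry": 0,"rz": 0},
    {"hand": 1,"x": 0,"y": 0,"z": 0.004,"rx": 0,"ry": 0,"rz": 0},
    {"hand": 1,"x": 0,"y": 0,"z": 0.004,"rx": 0,"ry": 0,"rz": 0},
    {"hand": 1,"x": 0,"y": 0,"z": 0.004,"rx": 0,"ry": 0,"rz": 0},
    {"hand": 1,"x": 0,"y": 0,"z": 0.004,"rx": 0,"ry": 0,"rz": 0}
  ]
}}

```text
time: 13.35
position: [559.3, 20.0, 78.4]
tcp_rot: [0.002, -0.052, 0.999, 0.001]
force: [-0.2, 3.9, 5.6]
gripper_width: -0.1
gripper_force: 3.0
```

Emit:
{"method": "step_arm", "body": {
  "motion": [
    {"hand": 1,"x": 0,"y": 0,"z": -0.02,"rx": 0,"ry": 0,"rz": 0},
    {"hand": 1,"x": 0,"y": 0,"z": -0.05,"rx": 0,"ry": 0,"rz": 0},
    {"hand": 1,"x": 0,"y": 0,"z": -0.08,"rx": 0,"ry": 0,"rz": 0},
    {"hand": 1,"x": 0,"y": 0,"z": -0.13,"rx": 0,"ry": 0,"rz": 0},
    {"hand": 1,"x": 0,"y": 0,"z": -0.2,"rx": 0,"ry": 0,"rz": 0},
    {"hand": 1,"x": 0.05,"y": 0,"z": -0.25,"rx": 0,"ry": 0,"rz": 0},
    {"hand": 1,"x": 0.1,"y": -0.08,"z": -0.25,"rx": 0,"ry": 0,"rz": 0},
    {"hand": 1,"x": 0.16,"y": -0.16,"z": -0.25,"rx": 0,"ry": 0,"rz": 0}
  ]
}}

```text
time: 14.15
position: [480.9, -72.4, 228.5]
tcp_rot: [0.002, -0.053, 0.999, -0.001]
force: [0.5, -0.5, -0.2]
gripper_width: -0.1
gripper_force: 0.0
```

Emit:
{"method": "step_arm", "body": {
  "motion": [
    {"hand": 1,"x": 0.1,"y": -0.15,"z": 0,"rx": 0,"ry": 0,"rz": 0},
    {"hand": 1,"x": 0.1,"y": -0.15,"z": 0,"rx": 0,"ry": 0,"rz": 0},
    {"hand": 1,"x": 0.1,"y": -0.15,"z": 0,"rx": 0,"ry": 0,"rz": 0},
    {"hand": 1,"x": 0.1,"y": -0.15,"z": 0,"rx": 0,"ry": 0,"rz": 0},
    {"hand": 1,"x": 0.1,"y": -0.15,"z": 0,"rx": 0,"ry": 0,"rz": 0}
  ]
}}

```text
time: 14.65
position: [430.9, -167.2, 227.0]
tcp_rot: [0.0, -0.051, 0.999, 0.0]
force: [0.6, 0.3, 0.1]
gripper_width: -0.2
gripper_force: 0.0
```

```bash
python3 - <<'E'
from h import *
p,d=snap('top','pics/t5.png');q=np.load('side.npz')['p']
f,_=snap('side','pics/s5.png')
P=cloud('top',d)[...,2];print('flap z',[round(float(np.median(P[r:r+15,c:c+5])),1) for r in(195,240) for c in(378,395)])
s=lambda a:cv2.resize(a[130:260,230:390],None,fx=2.5,fy=2.5)
t=lambda a:cv2.resize(a[160:310,205:435],None,fx=1.7,fy=1.7)
A=s(f);B=t(p);B=cv2.copyMakeBorder(B,0,A.shape[0]-B.shape[0],0,0,0)
cv2.imwrite('pics/end.png',np.hstack([A,B])[:,:,::-1])
print(get_state()['force'],get_state()['position'],get_state()['time'])
E
```

```text
flap z [123.9, 124.2, 123.9, 124.1]
[ 0.53546285  0.22259943 -0.11444391] [ 431.23671401 -166.52515422  226.71956244] 14.75
```

View pics/end.png

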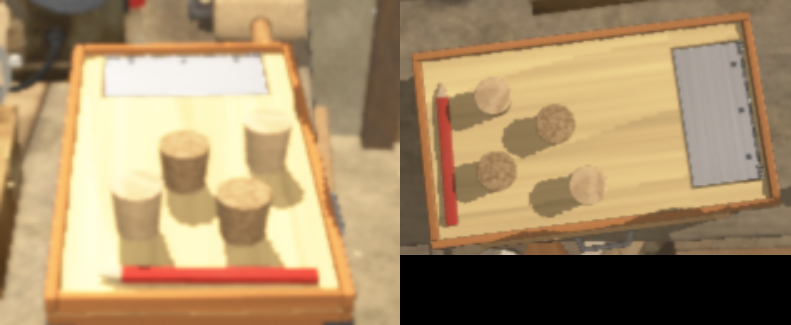

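The flap is shut (124 mm, flush with the tray). Both small bungs are gone, the four large ones stand in place, and the pencil hasn't moved.

```bash
python3 -c "
from bench import *
print(workorder.close_job())"
```

```text
the job is handed in; nothing more can be done
None
```

I handed the job in at about 15 s: both small bungs went through the flap and out of sight (I couldn't see inside the box), the flap is shut, and the four large bungs and the pencil look unmoved in the last pictures; no verdict was returned.

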